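# Snap the tablet tub's lid shut all round

## Task

The lid of the white washing-tablet tub has sprung up on all four sides. Press down the blue rim section by section with the fingertips until all four sections have clicked shut, then take the hand away. Just press: do not pick the tub up, tip it, shove it about or crush it, and leave the canister, the peg box and the spray bottle where they stand.

Things in the scene. Friction and masses are not known exactly. Their poses are not given: they have to be found in the camera images.
- tub: White plastic tub of washing tablets standing on the birch shelf, 144 x 184 mm in plan (154 x 192 mm over the lid), 98 mm high with the lid shut (101 mm at the yellow ridges), about 1.1 kg, loose on the shelf. Origin: centre of its underside; z up. Its lid has a fixed clear window in the middle (88 x 126 mm, recessed, top at 94 mm) and four blue rim sections around it, one on each side, separated by slits; a green seal shows beneath a section that is up.
- front (a joint): The blue rim section on the tub's -x side, a strip 34 mm wide and 188 mm long in y (tub axes), hinged along its inner edge at x = -43 mm, z = 94 mm in the tub frame. Value in rad: 0 is shut and flush; about 0.4 (at most 0.42) is up, its outer edge then raised about 14 mm and its ridge about 10 mm. A push of 12 to 15 N straight down at its yellow ridge takes it past the catch (at about 0.15 rad); it then snaps to 0 by itself and stays. Pushed less far it stays part-way up.
- front_ridge (a point): Middle of the top of the yellow thumb ridge (50 x 8 mm, 3 mm proud) of the rim section on the tub's -x side, 24 mm outward from its hinge line; moves with the section. With the section shut it lies 100 mm above the shelf. The place to press.
- back (a joint): The blue rim section on the tub's +x side, a strip 34 mm wide and 188 mm long in y (tub axes), hinged along its inner edge at x = +43 mm, z = 94 mm in the tub frame. Value in rad: 0 is shut and flush; about 0.4 (at most 0.42) is up, its outer edge then raised about 14 mm and its ridge about 10 mm. A push of 12 to 15 N straight down at its yellow ridge takes it past the catch (at about 0.15 rad); it then snaps to 0 by itself and stays. Pushed less far it stays part-way up.
- back_ridge (a point): Middle of the top of the yellow thumb ridge (50 x 8 mm, 3 mm proud) of the rim section on the tub's +x side, 24 mm outward from its hinge line; moves with the section. With the section shut it lies 100 mm above the shelf. The place to press.
- left (a joint): The blue rim section on the tub's +y side, a strip 34 mm wide and 82 mm long in x (tub axes), hinged along its inner edge at y = +62 mm, z = 94 mm in the tub frame. Value in rad: 0 is shut and flush; about 0.4 (at most 0.42) is up, its outer edge then raised about 14 mm and its ridge about 10 mm. A push of 12 to 15 N straight down at its yellow ridge takes it past the catch (at about 0.15 rad); it then snaps to 0 by itself and stays. Pushed less far it stays part-way up.
- left_ridge (a point): Middle of the top of the yellow thumb ridge (50 x 8 mm, 3 mm proud) of the rim section on the tub's +y side, 24 mm outward from its hinge line; moves with the section. With the section shut it lies 100 mm above the shelf. The place to press.
- right (a joint): The blue rim section on the tub's -y side, a strip 34 mm wide and 82 mm long in x (tub axes), hinged along its inner edge at y = -62 mm, z = 94 mm in the tub frame. Value in rad: 0 is shut and flush; about 0.4 (at most 0.42) is up, its outer edge then raised about 14 mm and its ridge about 10 mm. A push of 12 to 15 N straight down at its yellow ridge takes it past the catch (at about 0.15 rad); it then snaps to 0 by itself and stays. Pushed less far it stays part-way up.
- right_ridge (a point): Middle of the top of the yellow thumb ridge (50 x 8 mm, 3 mm proud) of the rim section on the tub's -y side, 24 mm outward from its hinge line; moves with the section. With the section shut it lies 100 mm above the shelf. The place to press.
- canister: Bystander: clear glass canister with a steel cap, 92 mm across, 140 mm high; origin at the centre of its underside.
- peg_box: Bystander: small open wooden box of clothes pegs, 90 x 130 x 60 mm; origin at the centre of its underside.
- spray: Bystander: green glass spray bottle, 68 mm across, 188 mm high, with a chrome spray head; origin at the centre of its underside.
There are look-alikes about, which are no part of the job. Leave any orange look-alike of the tub alone.

How it is judged:
By the outcome, as a careful person would: the job done as asked, in the order asked, and still so for the second after the job is handed in, with the robot touching nothing.
It also fails if it takes over 48 s, if anything falls off the work surface, if the arm or the gripper's body presses on something with over 40 N, if the wrist force passes 120 N, or if a joint passes its speed limit or range.

## Robot

A 6-joint arm with a two-finger parallel gripper is mounted at the origin on the work surface. World frame = base frame: x ahead of the robot, y to its left, z up, the work surface at z = 0. Lengths are in m, angles in degrees, forces in N, time in s.
With the tool pointing down it reaches from about 0.25 to 0.725 m from the base axis. Payload 9.7 kg.
Tool frame: the origin (TCP) lies midway between the tips of the shut fingers; the grasp point (between the pads) lies 19 mm behind it (bot.hold_point_z is the distance from the TCP to the grasp point, in m); z points along the fingers, y is the line along which they close (so a half turn about z gives the same grasp; the last joint's range is limited). The gripper opens to 85 mm and grips with 20 to 120 N. Pads are 22 mm wide; open, the fingers measure 114 mm over their backs; the gripper's body (76 mm by 85 mm) begins 54 mm behind the grasp point. The pads swing forward as they close: fully open they stand 13 mm farther back than shut.
Start: joints at [72.307, 4.979, 10.078, 95.1, 0, 90], TCP at [0.167, 0.524, 0.231] pointing down, gripper open.
Joint ranges: [-179.16, 179.16], [-48.56, 103.87], [-65.8, 70.77], [-126.05, 130.52], [-82.76, 87.17], [-180, 180]. Speed limits (degrees/s): [127.2, 127.2, 147.25, 180, 180, 180].

## Interface

Orientations are given as [roll, pitch, yaw] about the fixed x, y, z axes, in that order (R = Rz(yaw) Ry(pitch) Rx(roll)).
In Python, from workcell import bot gives the robot as it stands.
- The arm moves only by the tool play_rows, never from a script. Its argument "steps" is a list that holds one entry, the list of rows, each a list of 4 numbers: the shift along the tool's x, y, z in m, then the turn about the tool's z in rad. In form: [[[tx, ty, tz, yaw], ...]]. A call has exactly 5 rows; each row shifts and turns the commanded pose from where the row before left it, along the tool's axes as they then stand; what a row does not reach is not made up. A row lasts 1/12 s, in which the tool goes at most 41.7 mm and 7.16 degrees, less where a joint would pass 70% of its speed; a pose out of reach is approached as far as the arm can. A call is refused whole if a number of a shift passes 0.0417 or a number of a turn 0.125, either way. A call with a gripper value outside its range is refused whole. "gripper" is the finger opening in m, from 0 to 0.0854, set as the call begins (left out, the last holds). The fingers move at their own pace and stop on an object; "squeeze" is the grip in N (left out, the last holds). Time passes only in rows, so rows that do not move let the fingers close, or fill a call up. It gives the time, the measured TCP pose, the force, the opening and the grip force at its end, in the units of the state.
- bot.get_obs(): the state, without advancing time (a new reading comes with each control period).
- bot.camera(name): name is "side" or "top"; returns a dict with "img" (384x512x3 uint8, blue, green, red), "vfov" (degrees; the focal length in pixels is half the picture's height over the tangent of half this angle, whatever the lens; pixels are square), "cx", "cy" (the principal point, pixels), "D" ([k1, k2, p1, p2, k3] as OpenCV has them; the pictures are not rectified), "xyz" and "attitude" of the camera in the world. Camera axes: x right, y down, z forward; pixel columns grow to the right and rows downward; lengths in m; the calibration is good to about 2 mm. A picture is of the moment at which its call begins. There is no depth.
- bot.job_done(): hands the job in; it is judged then, once.
The state is a dict: "time": time; "q": joint angles; "qd": joint speeds; "joint_efforts": joint torques, N m; "ee_pos": TCP position; "tcp_rot": TCP orientation; "wrist_force": force on the tool from outside, world axes, zero at the start; "torque": the same for the moment, N m; "opening": finger opening in m; "grasp_force": force on a finger pad.
Only numpy, scipy, OpenCV 4.12 (cv2) and the standard library are available. Lean on these libraries where they do the work, as an engineer would, in place of code of your own. Each camera call takes 0.05 s, during which the arm holds its last target. There are 200 camera calls.

## Working session

There is one attempt and no reset: what is moved stays moved. The work goes in short steps, Python scripts to look and compute and a tool call to move; the robot and the scene stay as the last step left them, time stands still between calls to the robot, and variables do not carry over. Pictures are saved under pics/ and viewed, at most 10 in all, crops included, and the job is handed in when it is done.

Besides the shell and the picture viewer there is one more tool, called after ">>>" by a JSON object that holds its "api" and its "payload", one argument or row to a line. play_rows: Moves the arm, as the interface text tells. Its arguments: {"type":"object","properties":{"steps":{"type":"array","items":{"type":"array","items":{"type":"array","items":{"type":"number"}}}},"gripper":{"type":"number"},"squeeze":{"type":"number"}},"required":["steps"]}

```bash
mkdir -p pics; python3 - <<'E'
from workcell import bot
import cv2,json
o=bot.get_obs();print({k:o[k] for k in('time','ee_pos','tcp_rot','wrist_force','opening')})
for n in('side','top'):
    c=bot.camera(n);cv2.imwrite(f'pics/{n}0.png',c.pop('img'));print(n,c)
E
```

```text
{'time': 0.0, 'ee_pos': array([0.16710035, 0.52375066, 0.23056436]), 'tcp_rot': array([-1.79922009e+02,  5.40423917e-04,  1.62304024e+02]), 'wrist_force': array([ 0.53369673, -0.02026135, -0.07424359]), 'opening': 0.08555622371990493}
side {'vfov': 53.18562570011716, 'cx': 251.36522796214217, 'cy': 195.4678649443992, 'D': array([-0.05789178,  0.        ,  0.        ,  0.        ,  0.        ]), 'xyz': array([0.30662829, 0.64421418, 0.61258195]), 'attitude': array([-1.30314186e+02, -1.14471169e-01, -1.54590824e+02])}
top {'vfov': 43.46996012739798, 'cx': 267.15075188584615, 'cy': 187.1772057596956, 'D': array([-0.0876918,  0.       ,  0.       ,  0.       ,  0.       ]), 'xyz': array([0.46322155, 0.0658398 , 1.28989932]), 'attitude': array([-174.84813188,   -0.95858266,  -91.13609242])}
```

View pics/top0.png

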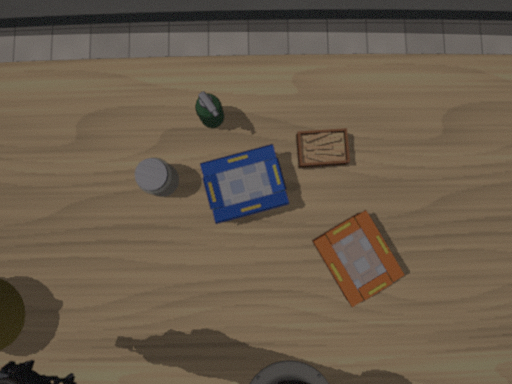

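View pics/side0.png

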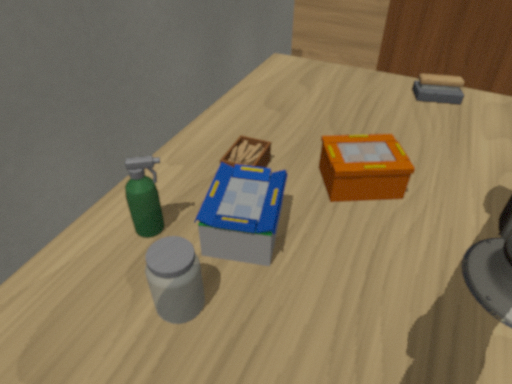

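The candidates are the blue-lidded white tub at top (245,184) / side (243,210) and the orange look-alike at top (359,258) / side (365,165). I choose the blue one, and will check it in a crop and triangulate its ridges.

```bash
cat > h.py <<'E'
from workcell import bot
import cv2,numpy as np
from scipy.spatial.transform import Rotation as R
def cam(n):
    c=bot.camera(n);f=192/np.tan(np.radians(c['vfov']/2))
    c['K']=np.array([[f,0,c['cx']],[0,f,c['cy']],[0,0,1]])
    c['R']=R.from_euler('xyz',c['attitude'],degrees=True).as_matrix();return c
def ray(c,p):
    u=cv2.undistortPoints(np.array(p,float).reshape(-1,1,2),c['K'],c['D']).reshape(-1,2)
    return np.c_[u,np.ones(len(u))]@c['R'].T
def atz(c,p,z):
    r=ray(c,p);return c['xyz']+r*((z-c['xyz'][2])/r[:,2])[:,None]
def proj(c,P):
    t=-c['R'].T@c['xyz'];return cv2.projectPoints(np.array(P,float),cv2.Rodrigues(c['R'].T)[0],t,c['K'],c['D'])[0].reshape(-1,2)
def yellow(c,box):
    x0,y0,x1,y1=box;h=cv2.cvtColor(c['img'],cv2.COLOR_BGR2HSV)
    m=cv2.inRange(h,(20,140,90),(38,255,255));k=np.zeros_like(m);k[y0:y1,x0:x1]=m[y0:y1,x0:x1]
    n,_,s,ce=cv2.connectedComponentsWithStats(k);return [(ce[i],s[i,4]) for i in range(1,n) if s[i,4]>8]
E
python3 - <<'E'
from h import *
t=cam('top');s=cam('side')
a=yellow(t,(195,140,295,228));b=yellow(s,(190,155,295,265))
print(a);print(b)
A=[x[0] for x in a];print(atz(t,A,.108).round(4))
for p in A:
  for q in [x[0] for x in b]:
    r1=ray(t,[p])[0];r2=ray(s,[q])[0]
    k=np.linalg.lstsq(np.c_[r1,-r2],s['xyz']-t['xyz'],rcond=None)[0]
    P=t['xyz']+k[0]*r1;Q=s['xyz']+k[1]*r2
    if np.linalg.norm(P-Q)<.012: print(p.round(),q.round(),((P+Q)/2).round(4),np.linalg.norm(P-Q).round(4))
im=np.hstack([cv2.resize(t['img'][135:235,190:300],(400,364)),cv2.resize(s['img'][150:270,185:300],(380,364))])
cv2.imwrite('pics/crop1.png',im)
E
```

```text
[(array([237.19230769, 158.26923077]), np.int32(26)), (array([276.15, 174.2 ]), np.int32(20)), (array([211.64516129, 191.70967742]), np.int32(31)), (array([250.42857143, 207.46428571]), np.int32(28))]
[(array([251.47222222, 168.94444444]), np.int32(36)), (array([213.83783784, 188.62162162]), np.int32(37)), (array([274.        , 196.65714286]), np.int32(35)), (array([234.7, 219.4]), np.int32(30))]
[[0.6426 0.1167 0.108 ]
 [0.6012 0.0211 0.108 ]
 [0.5607 0.1807 0.108 ]
 [0.5202 0.086  0.108 ]]
[237. 158.] [214. 189.] [0.643  0.1168 0.1046] 0.0002
[276. 174.] [251. 169.] [0.6014 0.0209 0.1051] 0.0002
[212. 192.] [235. 219.] [0.5608 0.181  0.1052] 0.0002
[250. 207.] [274. 197.] [0.52   0.0859 0.104 ] 0.0008
```

View pics/crop1.png

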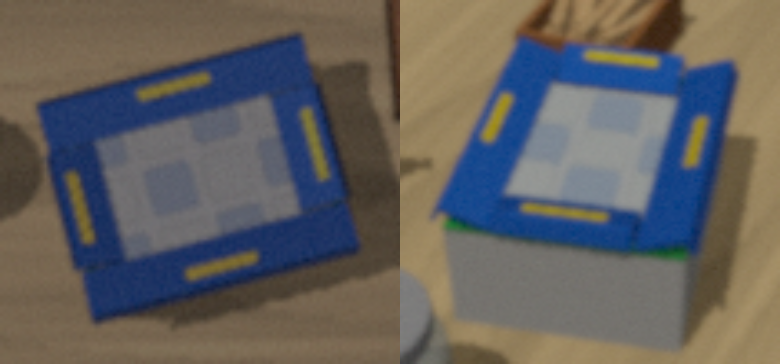

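The crop confirms it: white body, blue rim, all four sections up with green seal showing. The ridges are at top pixels (237,158), (276,174), (212,192) and (250,207), and the tub is yawed about 14°. I'll shut the fingers and align the tool with the tub first.

>>> {"api": "play_rows", "payload": {
  "steps": [
    [[0,0,0,-0.111],[0,0,0,-0.111],[0,0,0,-0.111],[0,0,0,-0.111],[0,0,0,-0.111]]
  ],
  "gripper": 0,
  "squeeze": 20
}}

```text
time: 0.62
ee_pos: [0.1671, 0.5239, 0.2311]
tcp_rot: [-180.0, -0.0, -165.6]
wrist_force: [0.0, 1.0, 0.5]
opening: 0.0255
grasp_force: 0.0
```

>>> {"api": "play_rows", "payload": {
  "steps": [
    [[-0.0157,-0.0341,0,0],[-0.0157,-0.0341,0,0],[-0.0157,-0.0341,0,0],[-0.0157,-0.0341,0,0],[-0.0157,-0.0341,0,0]]
  ]
}}

```text
time: 1.03
ee_pos: [0.2854, 0.3763, 0.2311]
tcp_rot: [-180.0, -0.0, -165.9]
wrist_force: [1.0, 0.6, -0.1]
opening: -0.0001
grasp_force: 0.0
```

>>> {"api": "play_rows", "payload": {
  "steps": [
    [[-0.0157,-0.0341,0,0],[-0.0157,-0.0341,0,0],[-0.0157,-0.0341,0,0],[-0.0157,-0.0341,0,0],[-0.0157,-0.0341,0,0]]
  ]
}}

```text
time: 1.45
ee_pos: [0.4033, 0.2298, 0.2313]
tcp_rot: [180.0, 0.0, -165.9]
wrist_force: [1.0, 0.4, -0.3]
opening: -0.0001
grasp_force: 0.0
```

>>> {"api": "play_rows", "payload": {
  "steps": [
    [[-0.0157,-0.0341,0,0],[-0.0157,-0.0341,0,0],[-0.0157,-0.0341,0,0],[-0.0157,-0.0341,0,0],[-0.0157,-0.0341,0,0]]
  ]
}}

```text
time: 1.87
ee_pos: [0.521, 0.0835, 0.2313]
tcp_rot: [180.0, 0.0, -165.9]
wrist_force: [0.9, 1.5, -0.6]
opening: -0.0002
grasp_force: 0.0
```

>>> {"api": "play_rows", "payload": {
  "steps": [
    [[0.002,0.002,0.03,0],[0,0,0.03,0],[0,0,0.02,0],[0,0,0.02,0],[0,0,0.01,0]]
  ]
}}

```text
time: 2.28
ee_pos: [0.5167, 0.0864, 0.1185]
tcp_rot: [180.0, -0.2, -165.9]
wrist_force: [-0.3, -0.2, -0.8]
opening: -0.0001
grasp_force: 0.0
```

```bash
python3 - <<'E'
from h import *
print(bot.get_obs()['ee_pos'])
t=cam('top');s=cam('side')
im=np.hstack([cv2.resize(t['img'][135:235,190:300],(400,364)),cv2.resize(s['img'][150:270,185:300],(380,364))])
cv2.imwrite('pics/crop2.png',im)
E
```

```text
[0.51673142 0.08641171 0.11847177]
```

View pics/crop2.png

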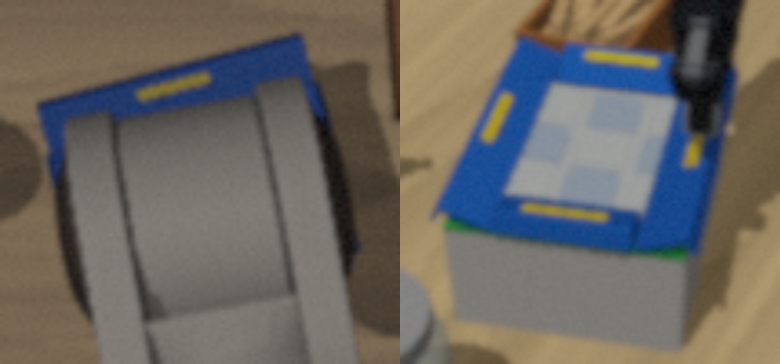

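The side view shows the fingertips just over the front ridge at crop (700,140). Pressing gently.

>>> {"api": "play_rows", "payload": {
  "steps": [
    [[0,0,0.002,0],[0,0,0.002,0],[0,0,0.002,0],[0,0,0.002,0],[0,0,0.001,0]]
  ]
}}

```text
time: 2.8
ee_pos: [0.518, 0.0868, 0.1126]
tcp_rot: [-180.0, 0.0, -165.9]
wrist_force: [0.6, 0.7, 0.6]
opening: 0.0
grasp_force: 0.0
```

>>> {"api": "play_rows", "payload": {
  "steps": [
    [[0,0,0.001,0],[0,0,0.001,0],[0,0,0.001,0],[0,0,0.001,0],[0,0,0.001,0]]
  ]
}}

```text
time: 3.22
ee_pos: [0.5173, 0.0866, 0.1079]
tcp_rot: [-180.0, -0.0, -165.9]
wrist_force: [-8.4, -1.9, 12.7]
opening: -0.0
grasp_force: 6.2
```

>>> {"api": "play_rows", "payload": {
  "steps": [
    [[0,0,0.001,0],[0,0,0.001,0],[0,0,0.001,0],[0,0,0,0],[0,0,0,0]]
  ]
}}

```text
time: 3.63
ee_pos: [0.5178, 0.0867, 0.1045]
tcp_rot: [-180.0, 0.0, -165.9]
wrist_force: [-1.0, -0.6, 1.0]
opening: 0.0001
grasp_force: 0.6
```

>>> {"api": "play_rows", "payload": {
  "steps": [
    [[0,0,0.001,0],[0,0,0.001,0],[0,0,0.001,0],[0,0,0,0],[0,0,0,0]]
  ]
}}

```text
time: 4.05
ee_pos: [0.5178, 0.0868, 0.1009]
tcp_rot: [180.0, -0.0, -165.9]
wrist_force: [-0.1, 0.2, -1.6]
opening: -0.0001
grasp_force: 0.0
```

Snapped: the force dropped at 0.1045 and there is no contact at 0.101. Next is the right ridge.

>>> {"api": "play_rows", "payload": {
  "steps": [
    [[0,0,-0.015,0],[0,0,-0.015,0],[-0.0217,-0.0287,0,0],[-0.0217,-0.0287,0,0],[-0.0217,-0.0287,0,0]]
  ]
}}

```text
time: 4.47
ee_pos: [0.6032, 0.0186, 0.1318]
tcp_rot: [-180.0, 0.1, -165.8]
wrist_force: [1.2, -0.1, -0.3]
opening: 0.0001
grasp_force: 0.0
```

>>> {"api": "play_rows", "payload": {
  "steps": [
    [[0,0,0.008,0],[0,0,0.006,0],[0,0,0.003,0],[0,0,0.001,0],[0,0,0,0]]
  ]
}}

```text
time: 4.88
ee_pos: [0.6011, 0.0198, 0.1132]
tcp_rot: [180.0, -0.0, -165.8]
wrist_force: [-0.4, 0.8, 0.3]
opening: -0.0
grasp_force: 0.0
```

>>> {"api": "play_rows", "payload": {
  "steps": [
    [[0,0,0.001,0],[0,0,0.001,0],[0,0,0.001,0],[0,0,0.001,0],[0,0,0.001,0]]
  ]
}}

```text
time: 5.3
ee_pos: [0.6021, 0.019, 0.1087]
tcp_rot: [-180.0, 0.0, -165.9]
wrist_force: [-0.8, -3.5, 5.3]
opening: 0.0003
grasp_force: 2.8
```

>>> {"api": "play_rows", "payload": {
  "steps": [
    [[0,0,0.001,0],[0,0,0.001,0],[0,0,0.001,0],[0,0,0,0],[0,0,0,0]]
  ]
}}

```text
time: 5.72
ee_pos: [0.6024, 0.0181, 0.1069]
tcp_rot: [-179.9, 0.1, -165.9]
wrist_force: [-1.6, -5.7, 9.7]
opening: 0.0003
grasp_force: 4.7
```

>>> {"api": "play_rows", "payload": {
  "steps": [
    [[0,0,0.001,0],[0,0,0.001,0],[0,0,0.001,0],[0,0,0,0],[0,0,0,0]]
  ]
}}

```text
time: 6.13
ee_pos: [0.6024, 0.0187, 0.103]
tcp_rot: [-179.9, 0.1, -165.9]
wrist_force: [2.1, -2.5, 3.8]
opening: -0.0002
grasp_force: 1.8
```

>>> {"api": "play_rows", "payload": {
  "steps": [
    [[0,0,0.001,0],[0,0,0.001,0],[0,0,0,0],[0,0,0,0],[0,0,0,0]]
  ]
}}

```text
time: 6.55
ee_pos: [0.602, 0.0192, 0.1004]
tcp_rot: [-180.0, 0.0, -165.9]
wrist_force: [-0.5, -1.7, 6.1]
opening: -0.0001
grasp_force: 2.5
```

>>> {"api": "play_rows", "payload": {
  "steps": [
    [[0,0,-0.016,0],[0,0,-0.016,0],[-0.022,0.028,0,0],[-0.022,0.028,0,0],[-0.022,0.028,0,0]]
  ]
}}

```text
time: 6.97
ee_pos: [0.6456, 0.1178, 0.1321]
tcp_rot: [180.0, -0.0, -166.0]
wrist_force: [0.7, -0.2, -0.5]
opening: -0.0
grasp_force: 0.0
```

>>> {"api": "play_rows", "payload": {
  "steps": [
    [[0,0,0.008,0],[0,0,0.006,0],[0,0,0.003,0],[0,0,0.001,0],[0,0,0,0]]
  ]
}}

```text
time: 7.38
ee_pos: [0.6449, 0.1157, 0.1139]
tcp_rot: [180.0, -0.1, -166.0]
wrist_force: [-1.0, -0.2, 0.4]
opening: -0.0003
grasp_force: 0.0
```

>>> {"api": "play_rows", "payload": {
  "steps": [
    [[0,0,0.001,0],[0,0,0.001,0],[0,0,0.001,0],[0,0,0.001,0],[0,0,0.001,0]]
  ]
}}

```text
time: 7.8
ee_pos: [0.6458, 0.1165, 0.1097]
tcp_rot: [-180.0, 0.1, -165.9]
wrist_force: [1.4, -0.1, 0.4]
opening: -0.0001
grasp_force: 0.7
```

>>> {"api": "play_rows", "payload": {
  "steps": [
    [[0,0,0.001,0],[0,0,0.001,0],[0,0,0.001,0],[0,0,0,0],[0,0,0,0]]
  ]
}}

```text
time: 8.22
ee_pos: [0.6466, 0.1168, 0.1077]
tcp_rot: [-180.0, 0.2, -165.9]
wrist_force: [4.1, -0.5, 7.2]
opening: -0.0
grasp_force: 3.3
```

>>> {"api": "play_rows", "payload": {
  "steps": [
    [[0,0,0.001,0],[0,0,0.001,0],[0,0,0.001,0],[0,0,0,0],[0,0,0,0]]
  ]
}}

```text
time: 8.63
ee_pos: [0.6471, 0.117, 0.1052]
tcp_rot: [-180.0, 0.3, -165.9]
wrist_force: [5.6, 0.8, 6.7]
opening: -0.0002
grasp_force: 3.6
```

>>> {"api": "play_rows", "payload": {
  "steps": [
    [[0,0,0.001,0],[0,0,0.001,0],[0,0,0.001,0],[0,0,0,0],[0,0,0,0]]
  ]
}}

```text
time: 9.05
ee_pos: [0.6456, 0.1168, 0.1005]
tcp_rot: [180.0, 0.0, -165.9]
wrist_force: [2.1, 0.5, 3.9]
opening: 0.0003
grasp_force: 1.8
```

>>> {"api": "play_rows", "payload": {
  "steps": [
    [[0,0,0.001,0],[0,0,0.001,0],[0,0,0,0],[0,0,0,0],[0,0,0,0]]
  ]
}}

```text
time: 9.47
ee_pos: [0.6457, 0.1168, 0.1003]
tcp_rot: [-180.0, 0.1, -165.9]
wrist_force: [-2.1, -0.2, 14.0]
opening: 0.0001
grasp_force: 7.0
```

>>> {"api": "play_rows", "payload": {
  "steps": [
    [[0,0,-0.017,0],[0,0,-0.016,0],[0.0223,0.0282,0,0],[0.0223,0.0282,0,0],[0.0223,0.0282,0,0]]
  ]
}}

```text
time: 9.88
ee_pos: [0.5585, 0.1826, 0.1304]
tcp_rot: [180.0, -0.1, -166.0]
wrist_force: [0.7, 1.2, 0.5]
opening: -0.0003
grasp_force: 0.0
```

>>> {"api": "play_rows", "payload": {
  "steps": [
    [[0,0,0.008,0],[0,0,0.006,0],[0,0,0.004,0],[0,0,0.001,0],[0,0,0,0]]
  ]
}}

```text
time: 10.3
ee_pos: [0.5602, 0.1817, 0.1114]
tcp_rot: [-180.0, -0.1, -166.0]
wrist_force: [-0.1, 0.1, 0.3]
opening: -0.0003
grasp_force: 0.0
```

>>> {"api": "play_rows", "payload": {
  "steps": [
    [[0,0,0.001,0],[0,0,0.001,0],[0,0,0.001,0],[0,0,0.001,0],[0,0,0.001,0]]
  ]
}}

```text
time: 10.72
ee_pos: [0.5603, 0.1829, 0.1082]
tcp_rot: [179.9, 0.1, -165.9]
wrist_force: [-2.3, 3.3, 8.3]
opening: 0.0
grasp_force: 4.8
```

>>> {"api": "play_rows", "payload": {
  "steps": [
    [[0,0,0.001,0],[0,0,0.001,0],[0,0,0.001,0],[0,0,0,0],[0,0,0,0]]
  ]
}}

```text
time: 11.13
ee_pos: [0.5603, 0.1836, 0.1059]
tcp_rot: [179.9, 0.1, -165.8]
wrist_force: [-2.5, 6.4, 8.5]
opening: 0.0001
grasp_force: 4.2
```

>>> {"api": "play_rows", "payload": {
  "steps": [
    [[0,0,0.001,0],[0,0,0.001,0],[0,0,0.001,0],[0,0,0,0],[0,0,0,0]]
  ]
}}

```text
time: 11.55
ee_pos: [0.5599, 0.1822, 0.1011]
tcp_rot: [-180.0, -0.0, -165.9]
wrist_force: [0.2, 0.3, 0.1]
opening: -0.0003
grasp_force: 0.1
```

Snapped too. I'll lift up and back off toward the base, then look.

>>> {"api": "play_rows", "payload": {
  "steps": [
    [[0,0,-0.025,0],[0,0,-0.03,0],[0,0,-0.035,0],[0,0,-0.035,0],[0,0,0,0]]
  ]
}}

```text
time: 11.97
ee_pos: [0.5614, 0.1825, 0.2334]
tcp_rot: [180.0, 0.5, -165.9]
wrist_force: [1.6, 0.3, 0.3]
opening: -0.0
grasp_force: 0.0
```

>>> {"api": "play_rows", "payload": {
  "steps": [
    [[0.035,0.02,0,0],[0.035,0.02,0,0],[0.035,0.02,0,0],[0.035,0.02,0,0],[0.035,0.02,0,0]]
  ]
}}

```text
time: 12.38
ee_pos: [0.3641, 0.2364, 0.2257]
tcp_rot: [-180.0, -0.0, -165.9]
wrist_force: [0.0, 0.7, 0.1]
opening: 0.0
grasp_force: 0.0
```

```bash
python3 - <<'E'
from h import *
t=cam('top');s=cam('side')
a=yellow(t,(195,140,295,228));print(a);print(atz(t,[x[0] for x in a],.1).round(4))
im=np.hstack([cv2.resize(t['img'][90:235,130:350],(440,290)),cv2.resize(s['img'][150:270,185:300],(340,290))])
cv2.imwrite('pics/crop3.png',im)
E
```

```text
[(array([237.31578947, 157.21052632]), np.int32(19)), (array([277.3, 173.9]), np.int32(20)), (array([209.69230769, 189.07692308]), np.int32(13)), (array([251.38888889, 209.        ]), np.int32(18))]
[[0.6465 0.1167 0.1   ]
 [0.6028 0.0179 0.1   ]
 [0.568  0.1863 0.1   ]
 [0.5167 0.0838 0.1   ]]
```

View pics/crop3.png

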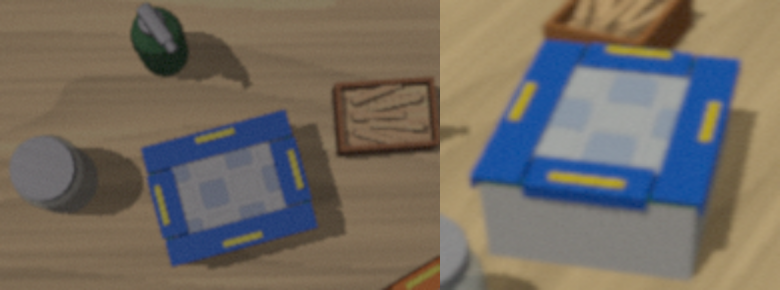

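All sections look flush. The left one (side crop (585,180)) deserves a numeric check.

```bash
python3 - <<'E'
from h import *
t=cam('top');s=cam('side')
h=lambda c,b:[(x[0].round(1),x[1]) for x in yellow(c,b)]
b=h(s,(190,155,295,265));print(b)
c=np.array([.5815,.101]);u=np.array([.970,.2436]);v=np.array([-.2436,.970])
for n,d in(('front',-u*.067),('back',u*.067),('left',v*.086),('right',-v*.086)):
  P=np.r_[c+d,.1];Q=np.r_[c+d*.97,.110]
  print(n,'shut',proj(s,[P]).round(1),proj(t,[P]).round(1),'up',proj(s,[Q]).round(1))
big=np.hstack([cv2.resize(t['img'][150:220,195:295],(400,280),interpolation=2),cv2.resize(s['img'][195:255,195:275],(373,280),interpolation=2)])
cv2.imwrite('pics/crop4.png',cv2.convertScaleAbs(big,alpha=1.6))
E
```

```text
[(array([251.7, 170.6]), np.int32(46)), (array([212.5, 191.6]), np.int32(31)), (array([275.8, 200.2]), np.int32(35)), (array([234.2, 224.2]), np.int32(50))]
front shut [[275.5 198.2]] [[251.  209.1]] up [[274.7 194.4]]
back shut [[212.4 190. ]] [[237.1 157.2]] up [[213.  186.4]]
left shut [[234.  222.5]] [[210.5 192.1]] up [[234.2 217.8]]
right shut [[251.7 169.8]] [[277.4 174. ]] up [[251.4 166.9]]
```

View pics/crop4.png

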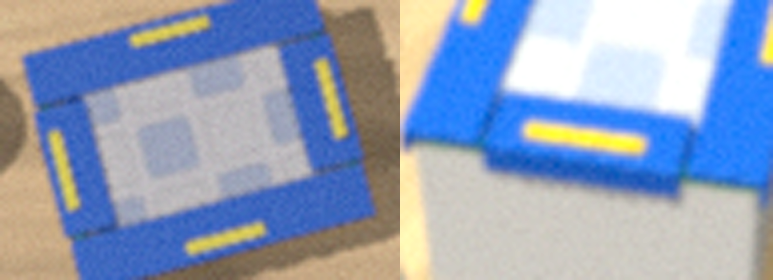

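All four ridges project at their shut positions (side offsets 1–2 px, up would be 4–6 px). No seal shows, the tub is unmoved and the hand is clear.

```bash
python3 -c "
from workcell import bot
print(bot.job_done())"
```

```text
the job is handed in; nothing more can be done
None
```

All four rim sections of the white tub clicked shut, checked by press force and in the last pictures; the tub and bystanders did not visibly move, the hand was clear, and I handed the job in at about 12.5 s.

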